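# Release the catch and open the studio drawer to its spring stop

## Robot

A 6-joint arm with a two-finger parallel gripper is mounted at the origin on a cart in front of the work surface, level with it; the furniture and walls round the work are solid. World frame = base frame: x ahead of the robot, y to its left, z up, the work surface at z = 0. Lengths are in m, angles in rad, forces in N, time in s.
With the tool pointing down it reaches from about 0.225 to 0.875 m from the base axis. Payload 3.4 kg.
Tool frame: the origin (TCP) lies between the finger pads; the fingertips stand 14 mm ahead of it and the grasp point (between the pads) lies 5 mm behind it; z points along the fingers, y is the direction in which the jaws open and shut (so a half turn about z gives the same grasp; the last joint's range is limited). The gripper opens to 85 mm and grips with 20 to 120 N. Pads are 22 mm wide; open, the fingers measure 114 mm over their backs; the gripper's body (76 mm by 85 mm) begins 54 mm behind the grasp point. The pads swing forward as they close: fully open they stand 13 mm farther back than shut.
Start: joints at [1.025, 0.276, 1.505, -0, 1.361, -0.121], TCP at [0.237, 0.524, 0.22] pointing down, gripper open.
Joint ranges: [-2.89, 2.89], [-0.75, 2.08], [0.22, 2.7], [-1.18, 4.32], [0.11, 2.71], [-2.7, 2.7]. Speed limits (rad/s): [2.57, 2.57, 3.14, 3.14, 3.14, 3.14].

## Interface

Orientations are given as a unit quaternion [w, x, y, z].
In Python, from rig import manip, get_image, job gives the robot as it stands. The module is installed in compiled form; this text tells all that it offers.
- The arm moves only by the tool step_arm, never from a script. Its argument "moves" is one flat list of numbers, 5 for each row, row after row: the shift along the tool's x, y, z as a fraction of full scale, then the turn about the tool's z as a fraction of full scale, then the gripper's target within -1 to 1 (shut at 1, half-way at 0, fully open at -1). In form: [dx, dy, dz, twist, hand, dx, dy, dz, twist, hand, ...]. A call has 1 to 5 rows; each row is the pose to reach, as a shift and turn from the pose commanded when the call began, along the tool's axes at that moment, turning the shorter way round; what a row does not reach only later rows make up. Full scale, the value 1, is 500 mm for a shift and pi rad for a turn. A row lasts 1/10 s, in which the tool goes at most 50 mm and 8.59 degrees, less where a joint would pass 70% of its speed; a pose out of reach is approached as far as the arm can. A call with a number of a shift or a turn outside -1 to 1 is refused whole. A call with a gripper value outside its range is refused whole. The fingers move at their own pace and stop on an object; "force" is the grip in N (left out, the last holds). Time passes only in rows, so rows that repeat a pose let the fingers close. It gives the time, the measured TCP pose, the force and the opening at its end, in the units of the state.
- manip.get_state(): the state, without advancing time (a new reading comes with each control period).
- get_image(name): name is "scene" or "top" or "wrist"; returns a dict with "frame" (480x640x3 uint8, blue, green, red), "fx", "fy", "cx", "cy" (pixels), "rvec" (rotation vector, rad) and "tvec" (3), from world to camera coordinates, as OpenCV has them; the wrist camera has in their place "T_tool_cam" (4x4, takes a point from camera to tool coordinates, whose origin is the TCP and whose axes are the flange's). Camera axes: x right, y down, z forward; pixel columns grow to the right and rows downward; lengths in m; the calibration is good to about 2 mm. A picture is of the moment at which its call begins: read the wrist's pose just before it. There is no depth.
- job.sign_off(): hands the job in, once; it reports no verdict.
The state is a dict: "clock": time; "qpos": joint angles; "qd": joint speeds; "effort": joint torques, N m; "position": TCP position; "ee_rot": TCP orientation; "contact_force": force on the tool from outside, world axes, zero at the start; "moment": the same for the moment, N m; "width": finger opening in m.
Only numpy, scipy, OpenCV 4.12 (cv2) and the standard library are available. Lean on these libraries where they do the work, as an engineer would, in place of code of your own. Each camera call takes 0.05 s, during which the arm holds its last target. There are 200 camera calls.

## Task

Turn the catch on top of the low drawer case, with the drawer still shut, until its arm points at the short black line behind it and the keeper pin is free. Then pull the drawer open by its bar handle until you feel it press into its hidden spring stop, without driving the spring to the bottom, and leave the drawer standing out against the stop with the catch arm still on the line. Leave the things lying on the case and on the table round it where they are.

Things in the scene. Friction and masses are not known exactly. Their poses are not given: they have to be found in the camera images.
- case: low pine drawer case fixed to the table, 160 (x) x 240 (y) x 80 (z) mm; origin at the centre of its underside. Its x axis points into the case, away from the robot; the drawer slides out along its -x. The catch pivots on the top (80 mm up) at x=-40, y=0 mm. When shut, the drawer front's outer face is at x=-94 mm, its upper edge 76 mm up.
- index_line (a point): middle of the short black line on the case top behind the catch, 30 x 3 mm, along the case's x, 81 mm behind the catch's pivot, 80 mm above the table
- keeper (a point): the drawer's keeper pin, 6 mm thick, its point 92 mm above the table. It hangs inside the catch's rim, 16 mm in front of the pivot, from a 16 mm wide steel strap that rises 3 mm in front of the drawer front's middle and runs back over the case top (upper side 100 mm above the table).
- catch (a joint): angle of the catch about the vertical, rad: 0 = arm along the case's +x, at the line (rim gap at the keeper pin, drawer free; the pin passes within about 0.1 either side); positive anticlockwise from above. Starts at 0.6 to 1.6 (arm out to the case's +y side), turns from -0.7 to 2.3, stays where it is left; about 1.5 N at the post turns it.
- post (a point): the upright round post on the catch's arm by which it is turned: 11 mm diameter, its top 120 mm and its foot about 84 mm above the table, 42 mm from the catch's pivot. The point lies on the post's axis, 110 mm above the table.
- drawer (a joint): how far the drawer is out, m: 0 shut, at most 0.115. The slide drags with about 7 N and the drawer stays where it is left. Locked by the catch it moves only about 1 mm.
- handle (a point): centre of the drawer's steel bar handle: a round bar 10 mm thick, 104 mm long along the case's y, its axis 62 mm above the table and 45 mm in front of the drawer front (40 mm clear between bar and front, 37 mm at the strap in the middle). It moves with the drawer.
- stop_spring (a joint): how far the hidden spring stop in the case is pressed, m: 0 until the drawer meets it, solid at 0.016. It meets the drawer 0.035 to 0.07 m out, different every time and unseen. It pushes back with 1.4 N at first touch and 0.7 N more per mm, on top of the slide's drag; pressed less than about 8 mm it cannot push the drawer back.
- eraser: eraser block, 25x48x14 mm, loose on the rear right of the case top; origin at the centre of its underside
- dipper: twin steel oil cup, 39x81x22 mm, loose on the rear left of the case top; origin at the centre of its underside
- tube_blue: paint tube with a blue band, 40x138x31 mm, lying left of the case; origin at the centre of its underside
- marker: felt marker, 17x128x17 mm, lying to the right in front; origin at the centre of its underside
- jar_teal: round paint jar with a black lid, 58x58x66 mm, standing to the right of the case; origin at the centre of its underside
- masking_roll: roll of masking tape, 100x98x25 mm, lying to the left of the case; origin at the centre of its underside

How it is judged:
On the way, in this order (a step that is already met when the one before it is completed fails the run):
1. the catch arm points at the line while the drawer is still shut (value of joint catch between -0.17 and 0.17 rad and value of joint drawer below 0.006 m), for 0.2 s.
2. the drawer is drawn out (value of joint drawer above 0.02 m), for 0.1 s.
3. the drawer presses its spring stop (value of joint stop_spring above 0.0012 m), for 0.2 s.
At the end, for the whole second after the job is handed in: the drawer stands at rest pressing its spring stop by 0.8 to 12.5 mm (more than 30 mm open), released, with the catch arm within 0.2 rad of the line (value of joint stop_spring between 0.0008 and 0.0125 m and value of joint drawer above 0.03 m and velocity of joint drawer between -0.005 and 0.005 m/s and value of joint catch between -0.2 and 0.2 rad); the robot touches nothing.
It fails at once if the spring stop is driven to the bottom (pressed more than 14.5 mm) (value of joint stop_spring above 0.0145 m).
It fails at once if the eraser or the oil cup on the case is pushed about (more than 30 mm) (distance of any of eraser, dipper from where it was at the start of the episode above 0.03 m).
It fails at once if a thing on the table is pushed about (more than 40 mm) (distance of any of tube_blue, marker, jar_teal, masking_roll from where it was at the start of the episode above 0.04 m).
It also fails if it takes over 48 s, if anything falls off the work surface, if the arm or the gripper's body presses on something with over 40 N, if the wrist force passes 120 N, or if a joint passes its speed limit or range.

## Working session

There is one attempt and no reset: what is moved stays moved. The work goes in short steps, Python scripts to look and compute and a tool call to move; the robot and the scene stay as the last step left them, time stands still between calls to the robot, and variables do not carry over. Pictures are saved under pics/ and viewed, about 8 in all and at most 12, crops included, and the job is handed in when it is done.

Besides the shell and the picture viewer there is one more tool, called after "Request:" in YAML: its name, and indented under it one key for each argument. step_arm: Moves the arm, as the interface text tells. Its arguments: {"type":"object","properties":{"moves":{"type":"array","items":{"type":"number","minimum":-1,"maximum":1}},"force":{"type":"number"}},"required":["moves"]}

```bash
mkdir -p pics
cat > h.py <<'E'
import numpy as np, cv2
from rig import manip, get_image, job
def ray(im,u,v):
    R=cv2.Rodrigues(np.array(im["rvec"],float))[0]; t=np.array(im["tvec"],float).ravel()
    d=R.T@np.array([(u-im["cx"])/im["fx"],(v-im["cy"])/im["fy"],1.]); return -R.T@t,d
def onz(im,u,v,z):
    o,d=ray(im,u,v); return o+d*(z-o[2])/d[2]
def proj(im,p):
    K=np.array([[im["fx"],0,im["cx"]],[0,im["fy"],im["cy"]],[0,0,1.]])
    return cv2.projectPoints(np.array([p],float),np.array(im["rvec"],float),np.array(im["tvec"],float),K,None)[0].ravel()
E
python3 - <<'E'
from h import *
import pickle
s=manip.get_state(); print({k:np.round(v,3).tolist() for k,v in s.items()})
for n in("scene","top"):
    im=get_image(n); pickle.dump(im,open(n+"0.pkl","wb")); cv2.imwrite(f"pics/{n}0.png",im["frame"])
    print(n,im["fx"],im["rvec"],im["tvec"])
E
```

```text
{'clock': 0.0, 'qpos': [1.025, 0.277, 1.506, 0.0, 1.361, -0.121], 'qd': [0.0, -0.001, 0.001, 0.0, 0.0, 0.0], 'effort': [0.001, -41.677, -24.58, -0.0, 0.011, -0.0], 'position': [0.237, 0.523, 0.219], 'ee_rot': [-0.0, 0.211, 0.978, -0.001], 'contact_force': [0.352, -0.632, -0.089], 'moment': [-0.061, -0.007, 0.006], 'width': 0.086}
scene 478.6939229491544 [ 2.13425824 -0.69296528  0.33338934] [-0.46047234  0.29789456  0.81863735]
top 471.5849423818177 [ 2.19844344 -2.186994    0.08988094] [1.94669004e-04 6.12714989e-01 1.05172524e+00]
```

View pics/top0.png

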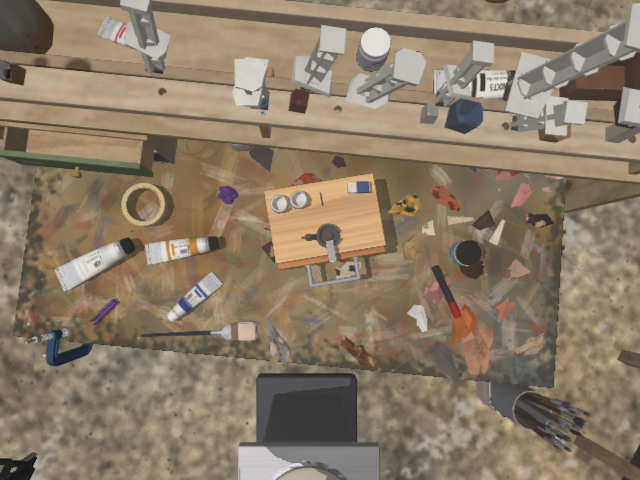

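View pics/scene0.png

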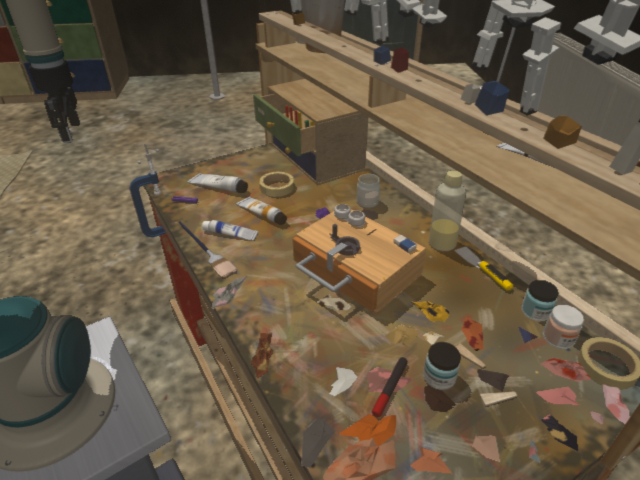

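Both views show the case in the middle of the table. The catch is near top px (328,236), its arm points left (+y), and the handle lies below it. I'll zoom in on both views next.

Run:
```python
from h import *
import pickle
a=pickle.load(open("top0.pkl","rb"));b=pickle.load(open("scene0.pkl","rb"))
for im in(a,b): print(proj(im,[0,0,0]),proj(im,[0.237,.524,.22]),proj(im,[.5,0,0]))
A=cv2.resize(a["frame"][160:300,250:400],None,fx=4,fy=4,interpolation=cv2.INTER_CUBIC)
cv2.imwrite("pics/c1.png",A)
B=cv2.resize(b["frame"][195:315,285:435],None,fx=5,fy=5,interpolation=cv2.INTER_CUBIC); cv2.imwrite("pics/c2.png",B)
```

```text
[308.83974627 514.42626395] [ 17.60176596 440.36737867] [309.87087331 289.14692101]
[ 49.49104036 408.82176491] [ 75.46096739 142.36416833] [293.73015554 288.55188803]
```

View pics/c1.png

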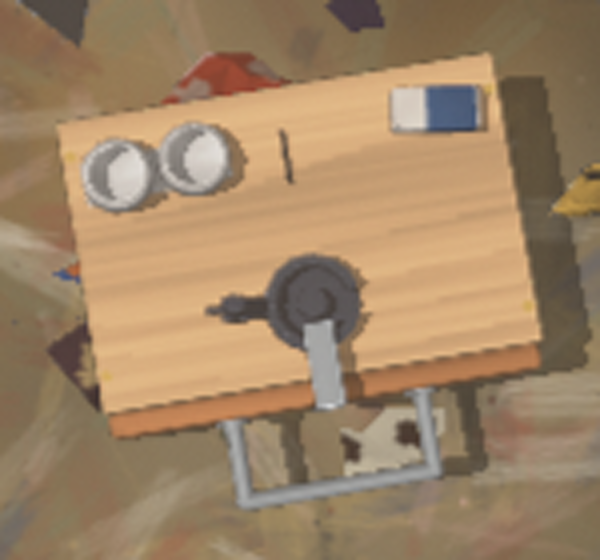

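View pics/c2.png

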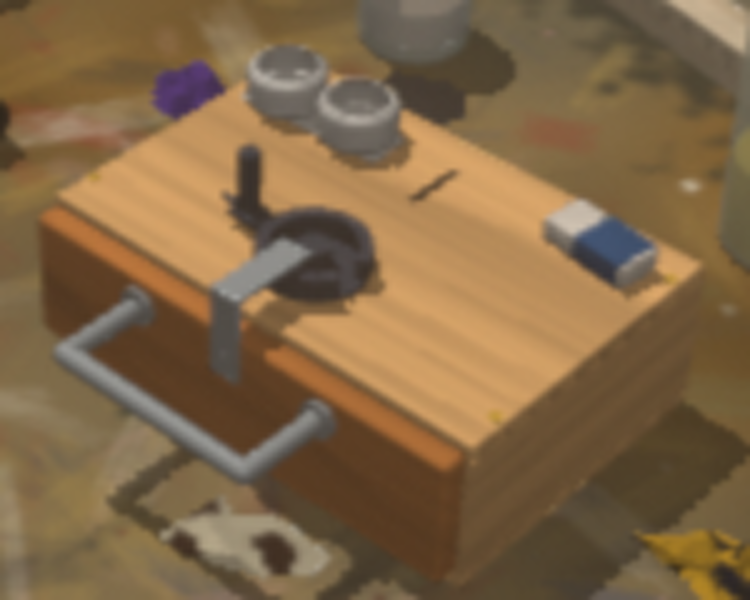

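c1 shows the case-top corners at (58,122), (490,53), (540,343) and (104,412), the line at (282,130)-(291,182) and the post near (235,305). It also shows the handle bar at (245,500)-(437,468). c2 shows the post top at (249,150) and its foot at about (247,212).

Run:
```python
from h import *
import pickle
a=pickle.load(open("top0.pkl","rb"));b=pickle.load(open("scene0.pkl","rb"))
T=lambda u,v,z: onz(a,u/4+250,v/4+160,z)[:2]
S=lambda u,v,z: onz(b,u/5+285,v/5+195,z)[:2]
c=[T(*p,.08) for p in((58,122),(490,53),(540,343),(104,412))]
print("corners",np.round(c,4)); print([np.linalg.norm(c[i]-c[(i+1)%4]).round(4) for i in range(4)])
m=np.mean(c,0); 
d=(c[0]-c[1])/np.linalg.norm(c[0]-c[1]); e=(c[0]-c[3]+c[1]-c[2]); e/=np.linalg.norm(e)
yaw=np.arctan2(-d[0],d[1]); print("centre",m,"yaws",yaw,np.arctan2(e[1],e[0]))
print("line T",T(286.5,156,.08),"S",S(434,186,.08),"ends",T(282,130,.08),T(291,182,.08))
print("post top T",T(235,303,.12),"S",S(249,150,.12), "foot S",S(246,212,.084))
print("pivot T",T(314,302,.09),"handle ends T",T(245,500,.062),T(437,468,.062),"S",S(65,352,.062),S(243,470,.062))
cs=[S(*p,.08) for p in((62,195),(478,448),(702,265))]; print("scene corners",np.round(cs,4))
R=np.array([[np.cos(yaw),-np.sin(yaw)],[np.sin(yaw),np.cos(yaw)]])
for n,p in(("pivot",(-.04,0)),("line",(.041,0)),("handle",(-.139,0))): print(n,m+R@p)
```

```text
corners [[ 0.7147  0.1004]
 [ 0.7543 -0.1338]
 [ 0.5965 -0.16  ]
 [ 0.5582  0.074 ]]
[np.float64(0.2375), np.float64(0.1599), np.float64(0.2372), np.float64(0.1587)]
centre [ 0.65592785 -0.02985318] yaws 0.16726042482039083 0.16578298986490217
line T [ 0.69703094 -0.02326689] S [ 0.69873981 -0.02318635] ends [ 0.71120585 -0.02078899] [ 0.68288216 -0.02574023]
post top T [0.61404515 0.00472576] S [0.61476333 0.00480936] foot S [0.61580587 0.00756749]
pivot T [ 0.61714281 -0.03774769] handle ends T [ 0.51119624 -0.00197245] [ 0.52901578 -0.10650849] S [ 0.51251505 -0.00183176] [ 0.53005423 -0.10368756]
scene corners [[ 0.56    0.0704]
 [ 0.6006 -0.1632]
 [ 0.7547 -0.1343]]
pivot [ 0.61648607 -0.03651245]
line [ 0.69635568 -0.02302744]
handle [ 0.51886766 -0.05299413]
```

Request:
step_arm:
  moves: [-0.5,-0.28,0,0.34,0.3,-0.5,-0.28,0,0.34,0.3,-0.5,-0.28,0,0.34,0.3,-0.5,-0.28,0,0.34,0.3,-0.5,-0.28,0,0.34,0.3]
  force: 20

```text
clock: 0.6
position: [0.386, 0.321, 0.2199]
ee_rot: [-0.0, 0.557, 0.831, -0.0]
contact_force: [1.0, 0.7, 0.0]
width: 0.03
```

```bash
cat >> h.py <<'E'
from scipy.spatial.transform import Rotation
PIV=np.array([.6165,-.0365]); YAW=.167
def go(x,y,z,jaw=None):
    "fractions for step_arm from measured pose to world xyz, jaw axis angle"
    s=manip.get_state(); q=s["ee_rot"]; R=Rotation.from_quat([q[1],q[2],q[3],q[0]]).as_matrix()
    d=R.T@(np.array([x,y,z])-s["position"])/.5
    j=np.arctan2(R[1,1],R[0,1]); tw=0 if jaw is None else -((jaw-j+np.pi/2)%np.pi-np.pi/2)/np.pi
    print("t %.2f pos %s jaw %.3f q6 %.2f w %.4f F %s tilt %.4f | move %s twist %.4f"%(s["clock"],np.round(s["position"],4),j,s["qpos"][5],s["width"],np.round(s["contact_force"],2),np.hypot(R[0,2],R[1,2]),np.round(d,4),tw))
E
python3 -c "
from h import *
go(.6145,.005,.22,.05)"
```

```text
t 0.60 pos [0.386  0.321  0.2199] jaw 0.390 q6 0.16 w 0.0300 F [0.98 0.65 0.02] tilt 0.0003 | move [-7.583e-01  1.823e-01 -2.000e-04] twist 0.1083
```

Request:
step_arm:
  moves: [-0.758,0.182,0,0.108,0.3,-0.758,0.182,0,0.108,0.3,-0.758,0.182,0,0.108,0.3,-0.758,0.182,0,0.108,0.3,-0.758,0.182,0,0.108,0.3]

```text
clock: 1.1
position: [0.5336, 0.1191, 0.2199]
ee_rot: [-0.0, 0.687, 0.727, -0.0]
contact_force: [-0.8, 0.9, 0.7]
width: 0.03
```

```bash
python3 -c "
from h import *
go(.6145,.005,.22,.05)"
```

```text
t 1.10 pos [0.5336 0.1191 0.2199] jaw 0.056 q6 0.04 w 0.0300 F [-0.76  0.87  0.69] tilt 0.0006 | move [-0.2369  0.1486 -0.0003] twist 0.0020
```

Request:
step_arm:
  moves: [-0.237,0.149,0,0.002,0.3,-0.237,0.149,0,0.002,0.3,-0.237,0.149,0,0.002,0.3,-0.237,0.149,0,0.002,0.3,-0.237,0.149,0,0.002,0.3]

```text
clock: 1.6
position: [0.6139, 0.0062, 0.2192]
ee_rot: [-0.001, 0.69, 0.724, -0.0]
contact_force: [0.5, 0.5, -0.4]
width: 0.0298
```

Run:
```python
from h import *
go(.6145,.005,.112,.05)
s=manip.get_state(); im=get_image("wrist"); cv2.imwrite("pics/w1.png",im["frame"])
q=s["ee_rot"]; R=Rotation.from_quat([q[1],q[2],q[3],q[0]]).as_matrix(); M=np.array(im["T_tool_cam"])
Rc=R@M[:3,:3]; tc=R@M[:3,3]+s["position"]
im2=dict(im,rvec=cv2.Rodrigues(Rc.T)[0],tvec=-Rc.T@tc)
for p in([.6145,.005,.12],[.6165,-.0365,.1],[.6579,-.0295,.08],[.6145,.005,.098]): print(p,proj(im2,p).round(1))
```

```text
t 1.60 pos [0.6139 0.0062 0.2192] jaw 0.048 q6 -0.15 w 0.0298 F [ 0.54  0.48 -0.35] tilt 0.0024 | move [-0.0027  0.0016  0.2143] twist -0.0005
[0.6145, 0.005, 0.12] [314.5 242.9]
[0.6165, -0.0365, 0.1] [314.5 282.6]
[0.6579, -0.0295, 0.08] [359.2 269.5]
[0.6145, 0.005, 0.098] [314.5 236.2]
```

View pics/w1.png

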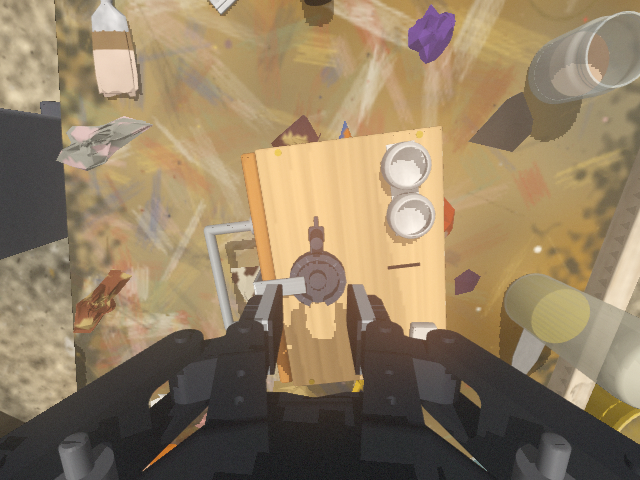

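The wrist view has the post at (316,238), against a predicted (314.5,243), so the fix is within 2 mm. I'll go down over the post.

Request:
step_arm:
  moves: [-0.003,0.002,0.08,0,0.3,-0.003,0.002,0.14,0,0.3,-0.003,0.002,0.18,0,0.3,-0.003,0.002,0.215,0,0.3,-0.003,0.002,0.215,0,0.55]

```text
clock: 2.15
position: [0.6121, 0.0074, 0.1103]
ee_rot: [-0.003, 0.688, 0.725, -0.002]
contact_force: [0.6, -0.6, -0.0]
width: 0.0197
```

Request:
step_arm:
  moves: [0,0,0,0,0.57,0,0,0,0,0.57,0,0,0,0,0.57]

```text
clock: 2.45
position: [0.6159, 0.0057, 0.1142]
ee_rot: [0.001, 0.689, 0.725, 0.001]
contact_force: [0.2, -0.5, -0.1]
width: 0.0182
```

Run:
```python
from h import *
go(.6145,.005,.112,.05)
s=manip.get_state(); p0=s["position"][:2]-PIV; print(np.hypot(*p0), np.arctan2(p0[1],p0[0])-YAW)
q=s["ee_rot"]; R=Rotation.from_quat([q[1],q[2],q[3],q[0]]).as_matrix(); j0=np.arctan2(R[1,1],R[0,1])
for c in np.arange(1.4,-.11,-.1):
    a=c+YAW; t=PIV+.042*np.array([np.cos(a),np.sin(a)])
    d=R.T@np.r_[t-s["position"][:2],0]/.5; print(round(c,2),t.round(4),d[:2].round(4),"tw %.3f"%(-(a-np.pi/2-j0)/np.pi))
```

```text
t 2.45 pos [0.6159 0.0057 0.1142] jaw 0.051 q6 -0.15 w 0.0182 F [ 0.25 -0.52 -0.07] tilt 0.0026 | move [-0.0013 -0.0029  0.0043] twist 0.0003
0.04223113052003887 1.4175480593231087
1.4 [0.6167 0.0055] [-0.0005  0.0015] tw 0.017
1.3 [0.6209 0.0053] [-0.0014  0.0098] tw 0.049
1.2 [0.625  0.0046] [-0.0031  0.018 ] tw 0.081
1.1 [0.6291 0.0036] [-0.0056  0.026 ] tw 0.113
1.0 [0.633  0.0021] [-0.0089  0.0338] tw 0.145
0.9 [6.368e-01 3.000e-04] [-0.013   0.0411] tw 0.177
0.8 [ 0.6403 -0.0019] [-0.0178  0.048 ] tw 0.208
0.7 [ 0.6437 -0.0045] [-0.0232  0.0544] tw 0.240
0.6 [ 0.6467 -0.0074] [-0.0293  0.0602] tw 0.272
0.5 [ 0.6495 -0.0105] [-0.0359  0.0654] tw 0.304
0.4 [ 0.6519 -0.0139] [-0.043   0.0699] tw 0.336
0.3 [ 0.654  -0.0176] [-0.0505  0.0737] tw 0.368
0.2 [ 0.6557 -0.0214] [-0.0583  0.0767] tw 0.399
0.1 [ 0.657  -0.0254] [-0.0664  0.0789] tw 0.431
-0.0 [ 0.6579 -0.0295] [-0.0747  0.0803] tw 0.463
-0.1 [ 0.6584 -0.0337] [-0.0831  0.0808] tw 0.495
```

Request:
step_arm:
  moves: [-0.001,0.01,0.004,0.049,0.65,-0.003,0.018,0.004,0.081,0.65,-0.006,0.026,0.004,0.113,0.65,-0.009,0.034,0.004,0.145,0.65,-0.013,0.041,0.004,0.177,0.65]

```text
clock: 2.95
position: [0.6367, -0.0001, 0.1117]
ee_rot: [0.0, 0.863, 0.506, 0.001]
contact_force: [1.0, 0.4, 0.0]
width: 0.0151
```

```bash
cat > arc.py <<'E'
from h import *
go(.6579,-.0295,.112)
s=manip.get_state(); p0=s["position"][:2]-PIV; print(np.hypot(*p0), np.arctan2(p0[1],p0[0])-YAW)
q=s["ee_rot"]; R=Rotation.from_quat([q[1],q[2],q[3],q[0]]).as_matrix(); j0=np.arctan2(R[1,1],R[0,1])
for c in np.arange(.8,-.13,-.1):
    a=c+YAW; t=PIV+.042*np.array([np.cos(a),np.sin(a)])
    d=R.T@np.r_[t-s["position"][:2],.112-s["position"][2]]/.5; print(round(c,2),t.round(4),d.round(4),"tw %.3f"%(-(a-np.pi/2-j0)/np.pi))
E
python3 arc.py
```

```text
t 2.95 pos [ 6.367e-01 -1.000e-04  1.117e-01] jaw -0.510 q6 0.40 w 0.0151 F [0.96 0.39 0.03] tilt 0.0017 | move [-0.0306  0.0658 -0.0005] twist 0.0000
0.041637065145222675 0.8980350656938734
0.8 [ 0.6403 -0.0019] [ 0.0004  0.0082 -0.0006] tw 0.030
0.7 [ 0.6437 -0.0045] [-0.0008  0.0165 -0.0006] tw 0.062
0.6 [ 0.6467 -0.0074] [-0.0029  0.0247 -0.0006] tw 0.094
0.5 [ 0.6495 -0.0105] [-0.0057  0.0326 -0.0006] tw 0.125
0.4 [ 0.6519 -0.0139] [-0.0093  0.0402 -0.0005] tw 0.157
0.3 [ 0.654  -0.0176] [-0.0137  0.0474 -0.0005] tw 0.189
0.2 [ 0.6557 -0.0214] [-0.0187  0.0541 -0.0005] tw 0.221
0.1 [ 0.657  -0.0254] [-0.0244  0.0602 -0.0005] tw 0.253
0.0 [ 0.6579 -0.0295] [-0.0307  0.0658 -0.0005] tw 0.285
-0.1 [ 0.6584 -0.0337] [-0.0375  0.0707 -0.0005] tw 0.316
```

Request:
step_arm:
  moves: [0,0.008,0,0.03,0.65,-0.001,0.017,0,0.062,0.65,-0.003,0.025,0,0.094,0.65,-0.006,0.033,0,0.125,0.65,-0.009,0.04,0,0.157,0.65]

```text
clock: 3.45
position: [0.6519, -0.0138, 0.1117]
ee_rot: [0.0, 0.96, 0.28, 0.001]
contact_force: [-0.3, 0.3, -0.5]
width: 0.0151
```

```bash
python3 arc.py
```

```text
t 3.45 pos [ 0.6519 -0.0138  0.1117] jaw -1.003 q6 0.88 w 0.0151 F [-0.28  0.33 -0.46] tilt 0.0017 | move [-0.0068  0.0328 -0.0006] twist 0.0000
0.042064906045381864 0.4021144551042446
0.8 [ 0.6403 -0.0019] [-0.0067 -0.0325 -0.0007] tw -0.127
0.7 [ 0.6437 -0.0045] [-0.0039 -0.0246 -0.0006] tw -0.095
0.6 [ 0.6467 -0.0074] [-0.0018 -0.0165 -0.0006] tw -0.063
0.5 [ 0.6495 -0.0105] [-0.0005 -0.0082 -0.0006] tw -0.032
0.4 [ 0.6519 -0.0139] [-0.0001  0.0002 -0.0006] tw 0.000
0.3 [ 0.654  -0.0176] [-0.0006  0.0086 -0.0006] tw 0.032
0.2 [ 0.6557 -0.0214] [-0.0018  0.0169 -0.0006] tw 0.064
0.1 [ 0.657  -0.0254] [-0.0039  0.025  -0.0006] tw 0.096
0.0 [ 0.6579 -0.0295] [-0.0068  0.0329 -0.0006] tw 0.128
-0.1 [ 0.6584 -0.0337] [-0.0104  0.0404 -0.0006] tw 0.159
```

Request:
step_arm:
  moves: [-0.001,0.009,0,0.032,0.65,-0.002,0.017,0,0.064,0.65,-0.004,0.025,0,0.096,0.65,-0.007,0.033,0,0.128,0.65,-0.007,0.033,0,0.128,0.9]
  force: 20

```text
clock: 3.95
position: [0.6579, -0.03, 0.1116]
ee_rot: [0.0, 0.996, 0.085, 0.001]
contact_force: [-0.7, 0.4, -0.4]
width: 0.0044
```

Request:
step_arm:
  moves: [0,0,0,0,0.9,0,0,0,0,0.9,0,0,0,0,0.9]

```text
clock: 4.25
position: [0.6573, -0.0292, 0.1109]
ee_rot: [-0.0, 0.996, 0.085, 0.0]
contact_force: [-0.7, 0.0, -0.4]
width: 0.0043
```

```bash
python3 arc.py | head -2
```

```text
t 4.25 pos [ 0.6573 -0.0292  0.1109] jaw -1.400 q6 1.25 w 0.0043 F [-0.72  0.01 -0.35] tilt 0.0003 | move [ 0.001   0.0009 -0.0023] twist 0.0000
0.04146614666318172 0.01096367457062522
```

The width is 4.3 mm, so the post isn't between the pads. I'll look before moving again.

Run:
```python
from h import *
im=get_image("scene"); cv2.imwrite("pics/s2.png",cv2.resize(im["frame"][150:310,270:430],None,fx=3.5,fy=3.5,interpolation=cv2.INTER_CUBIC))
t=get_image("top"); cv2.imwrite("pics/t2.png",cv2.resize(t["frame"][160:300,250:400],None,fx=4,fy=4,interpolation=cv2.INTER_CUBIC))
a=cv2.imread("pics/s2.png");b=cv2.resize(cv2.imread("pics/t2.png"),None,fx=.35,fy=.35)
a=a[:560]; o=np.zeros((560,800,3),np.uint8); o[:,:560]=a; o[:b.shape[0],570:570+b.shape[1]]=b; cv2.imwrite("pics/m2.png",o)
```

```text
(no output)
```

View pics/m2.png

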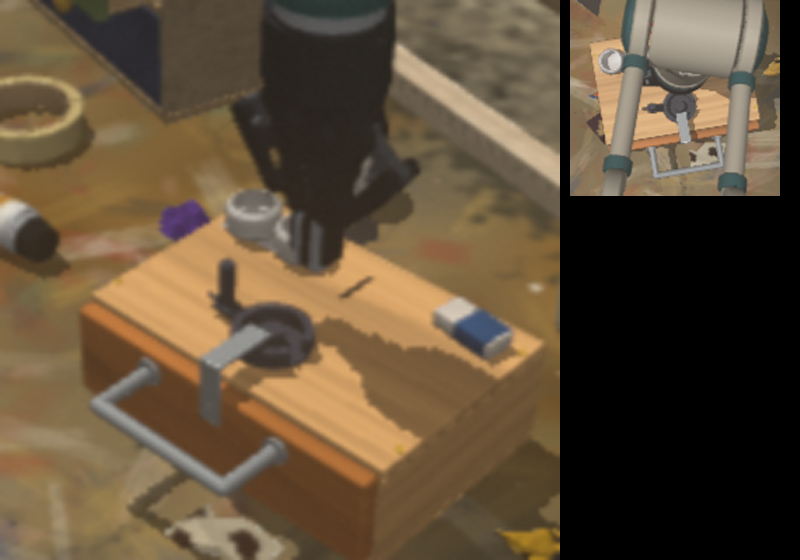

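The catch still points to +y. The fingertips appear at about px (358.6,226), so I'll compare that with where the state says they are.

Run:
```python
from h import *
im=get_image("scene"); s=manip.get_state(); p=np.array(s["position"]); print(p, proj(im,p+[0,0,-.014]),proj(im,p))
for dz in (.02,.04,.06): print(dz,proj(im,p+[0,0,-.014+dz]))
for z in(.097,.12,.14,.16): print(z,onz(im,358.6,226,z))
```

```text
[ 0.6572708  -0.02926815  0.11071937] [359.6397197  234.22900474] [359.93013453 229.08329275]
0.02 [360.05606232 226.85204245]
0.04 [360.48231802 219.2994355 ]
0.06 [360.91884509 211.56483518]
0.097 [ 0.67450854 -0.00483219  0.097     ]
0.12 [ 0.65376156 -0.02837604  0.12      ]
0.14 [ 0.63572072 -0.04884896  0.14      ]
0.16 [ 0.61767987 -0.06932188  0.16      ]
```

Run:
```python
from h import *
from scipy.optimize import least_squares
im=get_image("wrist"); M=np.array(im["T_tool_cam"]); print(M.round(4)); 
R=Rotation.from_quat([.69,.724,0,-.001]).as_matrix(); P=np.array([.6139,.0062,.2192])
obj=np.array([[.7147,.1004,.08],[.7112,-.0208,.08],[.6829,-.0257,.08],[.5582,.074,.08]]); px=np.array([[441,127],[420,264],[388,268],[256,152]])
def pr(P):
    Rc=R@M[:3,:3]; tc=R@M[:3,3]+P; i=dict(im,rvec=cv2.Rodrigues(Rc.T)[0],tvec=-Rc.T@tc)
    return np.array([proj(i,o) for o in obj])
print(pr(P).round(1)); r=least_squares(lambda d:(pr(P+d)-px).ravel(),[0,0,0]); print(r.x,r.fun.round(1))
cv2.imwrite("pics/w3.png",im["frame"])
sc=get_image("scene"); cv2.imwrite("pics/s3.png",cv2.resize(sc["frame"][190:270,320:400],None,fx=7,fy=7,interpolation=cv2.INTER_CUBIC))
```

```text
[[-1.000e-03 -9.642e-01 -2.651e-01  6.780e-02]
 [ 1.000e+00 -1.000e-03  1.000e-04  5.000e-04]
 [-4.000e-04 -2.651e-01  9.642e-01 -1.526e-01]
 [ 0.000e+00  0.000e+00  0.000e+00  1.000e+00]]
[[440.2 126.9]
 [417.3 264.6]
 [386.4 268.2]
 [252.2 150.6]]
[-0.00251799  0.00040971  0.00301656] [ 0.8  0.9 -1.1  0.1  0.3 -0.3 -0.2 -0.7]
```

View pics/s3.png

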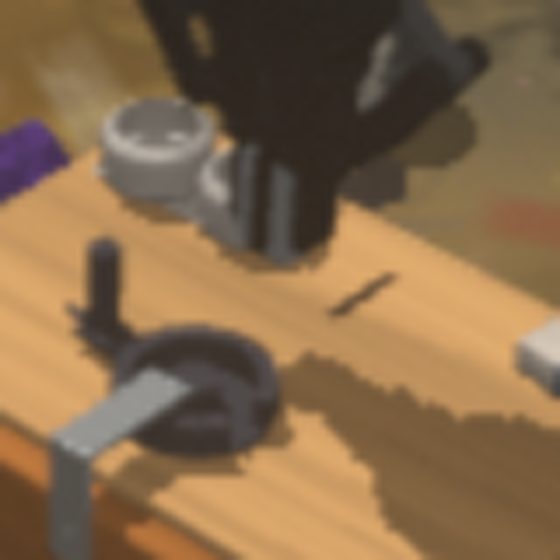

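Run:
```python
from h import *
im=get_image("wrist"); M=np.array(im["T_tool_cam"]); print(im["fx"],im["cx"],im["cy"])
C=np.linalg.inv(M); K=im["fx"]
for zt in(-.03,-.02,-.013,-.005,.005,.014):
  for x in(-.011,.011):
    print(zt,x,[ (lambda p:(round(im["cx"]+K*p[0]/p[2]),round(im["cy"]+K*p[1]/p[2])))(C@np.array([x,y,zt,1])) for y in(-.015,.015)])
a=cv2.imread("pics/w1.png")[260:400,220:400];b=im["frame"][260:400,220:400]
cv2.imwrite("pics/w4.png",np.hstack([cv2.resize(a,None,fx=2.2,fy=2.2),cv2.resize(b,None,fx=2.2,fy=2.2)]))
```

```text
330.9994774755523 314.4051408794149 244.52580238707972
-0.03 -0.011 [(278, 348), (349, 348)]
-0.03 0.011 [(276, 300), (351, 300)]
-0.02 -0.011 [(280, 335), (347, 335)]
-0.02 0.011 [(279, 290), (348, 290)]
-0.013 -0.011 [(282, 328), (345, 327)]
-0.013 0.011 [(280, 284), (347, 284)]
-0.005 -0.011 [(283, 319), (344, 319)]
-0.005 0.011 [(282, 277), (345, 277)]
0.005 -0.011 [(285, 310), (342, 310)]
0.005 0.011 [(284, 270), (343, 270)]
0.014 -0.011 [(286, 303), (341, 302)]
0.014 0.011 [(285, 265), (342, 264)]
```

View pics/w4.png

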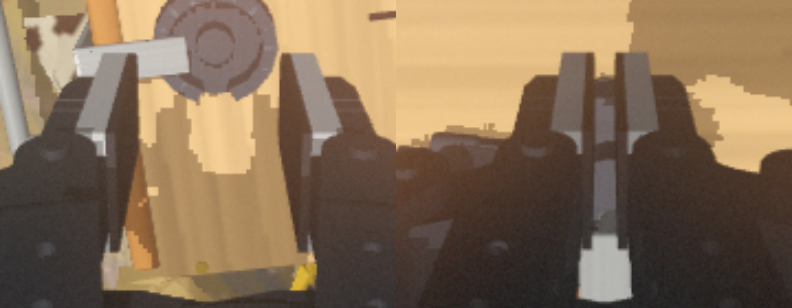

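In w1 the fingertip corners, at (282,284) and (347,284), match tips 13 mm *behind* the nominal TCP. The scene view agrees that they sit higher than stated. So the tips passed over the post, and I'll redo this about 25 mm lower while watching the force.

```bash
python3 -c "
from h import *
go(.6145,.005,.145,.05)"
```

```text
t 4.55 pos [ 0.6573 -0.0293  0.1107] jaw -1.401 q6 1.25 w 0.0043 F [ 0.36 -0.11  0.59] tilt 0.0001 | move [-0.0727 -0.0822 -0.0686] twist -0.4618
```

Request:
step_arm:
  moves: [0,0,-0.07,0,0.3,-0.073,-0.082,-0.07,-0.462,0.3,-0.073,-0.082,-0.07,-0.462,0.3,-0.073,-0.082,-0.07,-0.462,0.3,-0.073,-0.082,-0.07,-0.462,0.3]

```text
clock: 5.05
position: [0.6141, 0.0052, 0.1461]
ee_rot: [0.0, 0.926, 0.379, 0.0]
contact_force: [-0.7, -0.2, 0.1]
width: 0.0299
```

```bash
python3 -c "
from h import *
go(.6145,.005,.145,.05)"
```

```text
t 5.05 pos [0.6141 0.0052 0.1461] jaw -0.794 q6 0.69 w 0.0299 F [-0.65 -0.16  0.05] tilt 0.0005 | move [0.0003 0.0009 0.0022] twist -0.2687
```

Request:
step_arm:
  moves: [0,0.001,0,-0.269,0.3,0,0.001,0,-0.269,0.3,0,0.001,0,-0.269,0.3,0,0.001,0,-0.269,0.3,0,0.001,0,-0.269,0.3]

```text
clock: 5.55
position: [0.6147, 0.0045, 0.1457]
ee_rot: [-0.0, 0.723, 0.691, 0.0]
contact_force: [-0.0, -0.8, -0.3]
width: 0.03
```

```bash
python3 -c "
from h import *
go(.6145,.005,.087,.05)"
```

```text
t 5.55 pos [0.6147 0.0045 0.1457] jaw -0.045 q6 -0.06 w 0.0300 F [-0.01 -0.85 -0.31] tilt 0.0001 | move [ 0.001  -0.0004  0.1174] twist -0.0301
```

Request:
step_arm:
  moves: [0,0,0.035,-0.03,0.3,0,0,0.065,-0.03,0.3,0,0,0.09,-0.03,0.3,0,0,0.105,-0.03,0.3,0,0,0.117,-0.03,0.3]

```text
clock: 6.05
position: [0.6147, 0.0045, 0.0866]
ee_rot: [-0.0, 0.692, 0.722, -0.0]
contact_force: [0.7, 0.1, 0.3]
width: 0.0302
```

Request:
step_arm:
  moves: [0,0,0,0,0.9,0,0,0,0,0.9,0,0,0,0,0.9]
  force: 20

```text
clock: 6.35
position: [0.6147, 0.0044, 0.0871]
ee_rot: [-0.0, 0.692, 0.722, 0.0]
contact_force: [0.4, 0.1, -3.9]
width: 0.0102
```

```bash
python3 -c "
from h import *
go(.6145,.005,.087,.05)"
```

```text
t 6.35 pos [0.6147 0.0044 0.0871] jaw 0.043 q6 -0.15 w 0.0102 F [ 0.37  0.12 -3.92] tilt 0.0001 | move [ 0.0012 -0.0004  0.0002] twist -0.0022
```

The jaws hold the post (10.2 mm). I'll loosen to a cage and follow the arc.

```bash
sed -i 's/\.112/.087/g; s/np.arange(.8,-.13,-.1)/np.arange(1.4,-.13,-.1)/' arc.py; python3 arc.py | head -9
```

```text
t 6.35 pos [0.6147 0.0044 0.0871] jaw 0.043 q6 -0.15 w 0.0102 F [ 0.37  0.12 -3.92] tilt 0.0001 | move [-0.0715  0.0833  0.0002] twist 0.0000
0.04097199257909466 1.4466833734707274
1.4 [0.6167 0.0055] [0.002  0.0039 0.0002] tw 0.015
1.3 [0.6209 0.0053] [0.0011 0.0123 0.0002] tw 0.047
1.2 [0.625  0.0046] [-0.0005  0.0205  0.0002] tw 0.079
1.1 [0.6291 0.0036] [-0.003   0.0285  0.0002] tw 0.110
1.0 [0.633  0.0021] [-0.0062  0.0363  0.0002] tw 0.142
0.9 [6.368e-01 3.000e-04] [-0.0102  0.0437  0.0002] tw 0.174
0.8 [ 0.6403 -0.0019] [-0.0149  0.0506  0.0002] tw 0.206
```

Request:
step_arm:
  moves: [0.002,0.004,0,0.015,0.65,0.001,0.012,0,0.047,0.65,-0.001,0.02,0,0.079,0.65,-0.003,0.028,0,0.11,0.65,-0.006,0.036,0,0.142,0.65]

```text
clock: 6.85
position: [0.6324, 0.003, 0.0877]
ee_rot: [-0.001, 0.835, 0.55, -0.0]
contact_force: [-1.6, 1.4, -0.0]
width: 0.015
```

```bash
python3 arc.py | sed -n '1,2p;8,12p'
```

```text
t 6.85 pos [0.6324 0.003  0.0877] jaw -0.407 q6 0.30 w 0.0150 F [-1.61  1.39 -0.05] tilt 0.0015 | move [-0.0394  0.0726  0.0013] twist 0.0000
0.04254851818462726 1.021131799570065
0.9 [6.368e-01 3.000e-04] [-0.0015  0.0102  0.0014] tw 0.031
0.8 [ 0.6403 -0.0019] [-0.0027  0.0185  0.0014] tw 0.063
0.7 [ 0.6437 -0.0045] [-0.0047  0.0266  0.0014] tw 0.094
0.6 [ 0.6467 -0.0074] [-0.0076  0.0345  0.0014] tw 0.126
0.5 [ 0.6495 -0.0105] [-0.0112  0.0421  0.0013] tw 0.158
```

Request:
step_arm:
  moves: [-0.001,0.01,0,0.031,0.65,-0.003,0.018,0,0.063,0.65,-0.005,0.026,0,0.094,0.65,-0.008,0.034,0,0.126,0.65,-0.011,0.042,0,0.158,0.65]

```text
clock: 7.35
position: [0.6502, -0.0101, 0.0879]
ee_rot: [-0.001, 0.945, 0.327, 0.001]
contact_force: [0.2, 1.2, -0.2]
width: 0.0147
```

```bash
python3 arc.py | sed -n '1,2p;13,18p'
```

```text
t 7.35 pos [ 0.6502 -0.0101  0.0879] jaw -0.903 q6 0.78 w 0.0147 F [ 0.22  1.17 -0.23] tilt 0.0018 | move [-0.0119  0.04    0.0017] twist 0.0000
0.042814866369274424 0.49770238697604374
0.4 [ 0.6519 -0.0139] [-0.0021  0.0082  0.0017] tw 0.032
0.3 [ 0.654  -0.0176] [-0.0033  0.0165  0.0017] tw 0.064
0.2 [ 0.6557 -0.0214] [-0.0054  0.0246  0.0017] tw 0.096
0.1 [ 0.657  -0.0254] [-0.0083  0.0325  0.0017] tw 0.127
-0.0 [ 0.6579 -0.0295] [-0.0119  0.0401  0.0017] tw 0.159
-0.1 [ 0.6584 -0.0337] [-0.0163  0.0472  0.0017] tw 0.191
```

Request:
step_arm:
  moves: [-0.002,0.008,0,0.032,0.65,-0.003,0.017,0,0.064,0.65,-0.005,0.025,0,0.096,0.65,-0.008,0.033,0,0.127,0.65,-0.012,0.04,0,0.159,0.65]

```text
clock: 7.85
position: [0.6588, -0.0296, 0.088]
ee_rot: [-0.001, 0.996, 0.084, 0.001]
contact_force: [0.3, 2.3, -0.8]
width: 0.0151
```

Request:
step_arm:
  moves: [0,0,0,0,0.9,0,0,0,0,0.9,0,0,0,0,0.9,0,0,0,0,0.9]

```text
clock: 8.25
position: [0.659, -0.0304, 0.0881]
ee_rot: [0.0, 0.996, 0.086, 0.002]
contact_force: [3.0, 1.1, 2.1]
width: 0.0101
```

```bash
python3 arc.py | sed -n '1,2p'
```

```text
t 8.25 pos [ 0.659  -0.0304  0.0881] jaw -1.398 q6 1.25 w 0.0101 F [3.04 1.08 2.09] tilt 0.0031 | move [-0.0019 -0.0021  0.0021] twist 0.0000
0.042952020783921234 -0.024368014193216686
```

Gripped at about -0.02 rad. Now I'll release, rise and move over the handle.

Request:
step_arm:
  moves: [0,0,0,0,0.4,0,0,0,0,0.4,0,0,-0.08,0,0.4,0,0,-0.18,0,0.4,0,0,-0.2,0,0.4]

```text
clock: 8.75
position: [0.6603, -0.031, 0.1931]
ee_rot: [0.001, 0.996, 0.086, 0.004]
contact_force: [1.3, -0.1, 1.9]
width: 0.0257
```

```bash
python3 -c "
from h import *
go(.5195,-.053,.19,.167)"
```

```text
t 8.75 pos [ 0.6603 -0.031   0.1931] jaw -1.398 q6 1.25 w 0.0257 F [ 1.32 -0.08  1.95] tilt 0.0091 | move [-0.2849 -0.0049  0.0038] twist -0.4983
```

Request:
step_arm:
  moves: [-0.06,0,0,-0.45,0.3,-0.12,-0.003,0,-0.45,0.3,-0.18,-0.005,0,-0.45,0.3,-0.24,-0.005,0,-0.45,0.3,-0.284,-0.005,0.004,-0.45,0.3]

```text
clock: 9.25
position: [0.5145, -0.0523, 0.1847]
ee_rot: [-0.001, 0.894, 0.448, -0.001]
contact_force: [0.4, -0.7, -0.3]
width: 0.0299
```

```bash
python3 -c "
from h import *
go(.520,-.0535,.19,.167)"
```

```text
t 9.25 pos [ 0.5145 -0.0523  0.1847] jaw -0.642 q6 0.41 w 0.0299 F [ 0.4  -0.73 -0.33] tilt 0.0028 | move [ 0.0047  0.0103 -0.0107] twist -0.2576
```

Request:
step_arm:
  moves: [0.003,0.005,0,-0.257,0.3,0.003,0.005,0,-0.257,0.3,0.003,0.005,0,-0.257,0.3,0.003,0.005,0,-0.257,0.3,0.003,0.005,0,-0.257,0.3]

```text
clock: 9.75
position: [0.5192, -0.0526, 0.1845]
ee_rot: [-0.001, 0.668, 0.744, -0.001]
contact_force: [-0.6, 1.0, 0.1]
width: 0.03
```

Request:
step_arm:
  moves: [0,0,0,-0.02,0.3,0,0,0,-0.02,0.3]

```text
clock: 9.95
position: [0.5194, -0.0526, 0.1846]
ee_rot: [-0.001, 0.647, 0.763, -0.001]
contact_force: [-1.1, -0.5, -0.4]
width: 0.0297
```

Run:
```python
from h import *
go(.520,-.0535,.19,.167)
s=manip.get_state(); im=get_image("wrist")
q=s["ee_rot"]; R=Rotation.from_quat([q[1],q[2],q[3],q[0]]).as_matrix(); M=np.array(im["T_tool_cam"])
Rc=R@M[:3,:3]; tc=R@M[:3,3]+s["position"]
im2=dict(im,rvec=cv2.Rodrigues(Rc.T)[0],tvec=-Rc.T@tc)
for p in([.5115,-.002,.062],[.529,-.1055,.062],[.520,-.0535,.062],[.6579,-.0295,.12]): print(p,proj(im2,p).round(1))
t=get_image("top")
o=np.zeros((480,800,3),np.uint8); o[:,:400]=cv2.resize(im["frame"],None,fx=.625,fy=1)[:, :400]; o[:,:]=0
o[:300,:400]=cv2.resize(im["frame"],(400,300)); o[:400,400:]=cv2.resize(t["frame"][165:295,250:380],(400,400),interpolation=cv2.INTER_CUBIC)
cv2.imwrite("pics/m5.png",o)
```

```text
t 9.95 pos [ 0.5194 -0.0526  0.1846] jaw 0.164 q6 -0.40 w 0.0297 F [-1.06 -0.46 -0.38] tilt 0.0020 | move [-0.0021  0.0009 -0.0108] twist -0.0009
[0.5115, -0.002, 0.062] [314.4 173.1]
[0.529, -0.1055, 0.062] [314.9 292.5]
[0.52, -0.0535, 0.062] [314.5 235.4]
[0.6579, -0.0295, 0.12] [518.5 253.9]
```

View pics/m5.png

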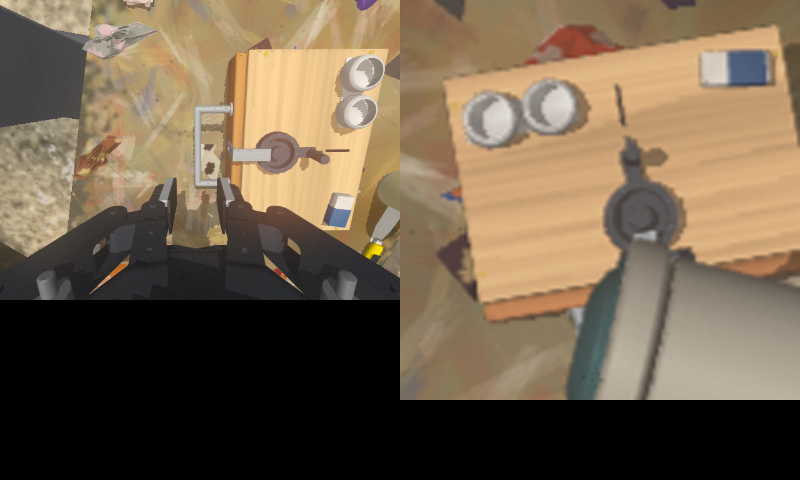

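The wrist view shows the arm nearly on the line, perhaps a few degrees past it. I'll measure the angle numerically.

Run:
```python
from h import *
t=get_image("top")
def ang(a,b): d=np.array(b)-a; return np.arctan2(d[1],d[0])-YAW
for uv,z in(((324.7,215.4),.12),((324.4,210.8),.086)): p=onz(t,*uv,z)[:2]; print("top",p,ang(PIV,p))
s=manip.get_state(); im=get_image("wrist"); q=s["ee_rot"]; R=Rotation.from_quat([q[1],q[2],q[3],q[0]]).as_matrix(); M=np.array(im["T_tool_cam"])
Rc=R@M[:3,:3]; tc=R@M[:3,3]+s["position"]; w=dict(im,rvec=cv2.Rodrigues(Rc.T)[0],tvec=-Rc.T@tc)
P=lambda u,v,z:onz(w,u*1.6,v*1.6,z)[:2]
h=P(277.5,151.5,.09);tip=P(327,157.5,.086);l=P(338,150.5,.08)
print("wrist hub",h,"tip",tip,"line",l,"arm-line",ang(h,tip)-ang(h,l))
f=cv2.resize(im["frame"][190:300,380:580],None,fx=4,fy=4,interpolation=cv2.INTER_CUBIC); cv2.imwrite("pics/w6.png",f)
```

```text
top [ 0.6565428 -0.028137 ] 0.03889200254426009
top [ 0.67058934 -0.02905986] -0.030305101146156643
wrist hub [ 0.61939677 -0.0360961 ] tip [ 0.68526278 -0.0344158 ] line [ 0.70035595 -0.02424592] arm-line -0.11983497200919449
```

View pics/w6.png

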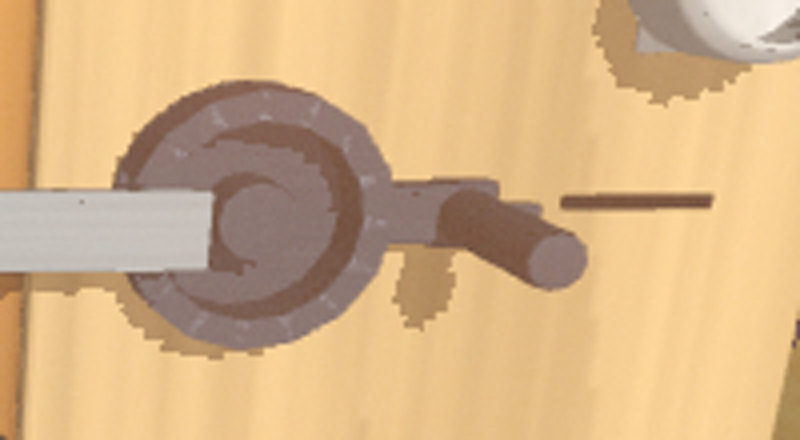

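The arm points at the line: its tip at (542,208) faces the line at (560,201). The post top matches the prediction for angle 0 within 2 px. Going down on the handle.

```bash
python3 -c "
from h import *
go(.5212,-.0535,.039,.167)"
```

```text
t 10.15 pos [ 0.52   -0.0526  0.1849] jaw 0.163 q6 -0.40 w 0.0297 F [ 0.4  -0.44  0.73] tilt 0.0007 | move [-0.0023  0.0023  0.2919] twist -0.0012
```

Request:
step_arm:
  moves: [-0.002,0.002,0.08,0,0.3,-0.002,0.002,0.16,0,0.3,-0.002,0.002,0.21,0,0.3,-0.002,0.002,0.25,0,0.3,-0.002,0.002,0.27,0,0.3]

```text
clock: 10.65
position: [0.5201, -0.0531, 0.0483]
ee_rot: [-0.002, 0.647, 0.763, -0.001]
contact_force: [-0.3, -0.2, 0.0]
width: 0.0298
```

Request:
step_arm:
  moves: [0,0,0.011,0,0.3,0,0,0.022,0,0.3,0,0,0.022,0,0.3]

```text
clock: 10.95
position: [0.5218, -0.0534, 0.0428]
ee_rot: [0.001, 0.647, 0.763, 0.001]
contact_force: [-8.9, 2.3, 21.1]
width: 0.0299
```

Request:
step_arm:
  moves: [0,0,0,0,0.9,0,0,0,0,0.9,0,0,0,0,0.9,0,0,0,0,0.9]
  force: 25

```text
clock: 11.35
position: [0.5207, -0.0541, 0.0417]
ee_rot: [0.0, 0.646, 0.763, -0.001]
contact_force: [-5.9, -1.7, 13.0]
width: 0.0089
```

```bash
cat >> h.py <<'E'
HX=np.array([np.cos(YAW),np.sin(YAW)])
def pull():
    a=[]
    for _ in range(1): s=manip.get_state(); a.append(s["contact_force"])
    go(*(np.array(s["position"])),.167); print("along %.2f mm, pull F %.2f"%((np.array(s["position"][:2])-[.5212,-.0535])@HX*-1000, s["contact_force"][:2]@HX))
E
python3 -c "
from h import *
pull()"
```

```text
t 11.35 pos [ 0.5207 -0.0541  0.0417] jaw 0.165 q6 -0.40 w 0.0089 F [-5.91 -1.71 13.01] tilt 0.0018 | move [0. 0. 0.] twist -0.0006
along 0.56 mm, pull F -6.11
```

Upward force of 13–21 N: something, probably the body on the strap, touches at z≈0.042. I'll open, rise about 6 mm and grip again.

Request:
step_arm:
  moves: [0,0,0,0,0.6,0,0,-0.006,0,0.6,0,0,-0.012,0,0.6,0,0,-0.012,0,0.6]

```text
clock: 11.75
position: [0.5222, -0.0535, 0.0458]
ee_rot: [0.001, 0.647, 0.763, 0.0]
contact_force: [0.1, -0.9, 0.1]
width: 0.0174
```

```bash
python3 -c "
from h import *
pull()"
```

```text
t 11.75 pos [ 0.5222 -0.0535  0.0458] jaw 0.164 q6 -0.40 w 0.0174 F [ 0.07 -0.91  0.08] tilt 0.0016 | move [0. 0. 0.] twist -0.0009
along -1.02 mm, pull F -0.08
```

Request:
step_arm:
  moves: [0,0,0,0,0.9,0,0,0,0,0.9,0,0,0,0,0.9]
  force: 40

```text
clock: 12.05
position: [0.5206, -0.0537, 0.0456]
ee_rot: [-0.0, 0.646, 0.763, -0.001]
contact_force: [-3.1, -1.2, 6.7]
width: 0.0079
```

```bash
python3 -c "
from h import *
pull()"
```

```text
t 12.05 pos [ 0.5206 -0.0537  0.0456] jaw 0.165 q6 -0.40 w 0.0079 F [-3.14 -1.19  6.68] tilt 0.0018 | move [0. 0. 0.] twist -0.0007
along 0.59 mm, pull F -3.30
```

The reduced width and upward push mean only the tips hold the top of the bar, with the strap blocking a deeper grip. I'll shift 28 mm along the bar, clear of the strap, and go deeper.

Request:
step_arm:
  moves: [0,0,0,0,0.4,0,0,-0.03,0,0.3,0,0,-0.07,0,0.3,-0.056,0,-0.07,0,0.3,-0.056,0,-0.07,0,0.3]
  force: 25

```text
clock: 12.55
position: [0.528, -0.0833, 0.0808]
ee_rot: [0.002, 0.647, 0.762, 0.0]
contact_force: [0.5, 0.6, -0.2]
width: 0.0296
```

```bash
python3 -c "
from h import *
pull(); go(.5212+.028*.166,-.0535-.028*.986,.032,.167)"
```

```text
t 12.55 pos [ 0.528  -0.0833  0.0808] jaw 0.163 q6 -0.45 w 0.0296 F [ 0.53  0.55 -0.25] tilt 0.0039 | move [0. 0. 0.] twist -0.0013
along -1.70 mm, pull F 0.62
t 12.55 pos [ 0.528  -0.0833  0.0808] jaw 0.163 q6 -0.45 w 0.0296 F [ 0.53  0.55 -0.25] tilt 0.0039 | move [ 0.0053 -0.0037  0.0977] twist -0.0013
```

Request:
step_arm:
  moves: [0.002,-0.002,0.03,0,0.3,0.002,-0.003,0.06,0,0.3,0.002,-0.003,0.075,0,0.3]

```text
clock: 12.85
position: [0.5232, -0.0797, 0.0412]
ee_rot: [-0.001, 0.647, 0.763, -0.0]
contact_force: [0.4, 0.0, -0.7]
width: 0.03
```

Request:
step_arm:
  moves: [0,0,0.01,0,0.3,0,0,0.02,0,0.3,0,0,0.02,0,0.3]

```text
clock: 13.15
position: [0.5242, -0.0801, 0.0322]
ee_rot: [-0.0, 0.647, 0.763, -0.0]
contact_force: [0.1, -0.4, -0.1]
width: 0.0301
```

```bash
python3 -c "
from h import *
pull()"
```

```text
t 13.15 pos [ 0.5242 -0.0801  0.0322] jaw 0.164 q6 -0.45 w 0.0301 F [ 0.08 -0.36 -0.1 ] tilt 0.0008 | move [0. 0. 0.] twist -0.0009
along 1.44 mm, pull F 0.02
```

No contact this time. Closing on the bar.

Request:
step_arm:
  moves: [0,0,0,0,0.95,0,0,0,0,0.95,0,0,0,0,0.95,0,0,0,0,0.95]
  force: 40

```text
clock: 13.55
position: [0.5251, -0.0803, 0.0331]
ee_rot: [0.001, 0.647, 0.763, 0.0]
contact_force: [0.4, 1.2, 1.0]
width: 0.0085
```

```bash
python3 -c "
from h import *
pull()"
```

```text
t 13.55 pos [ 0.5251 -0.0803  0.0331] jaw 0.164 q6 -0.45 w 0.0085 F [0.36 1.24 1.02] tilt 0.0015 | move [0. 0. 0.] twist -0.0009
along 0.65 mm, pull F 0.56
```

Request:
step_arm:
  moves: [0,-0.01,0,0,0.95,0,-0.02,0,0,0.95,0,-0.03,0,0,0.95,0,-0.04,0,0,0.95,0,-0.05,0,0,0.95]

```text
clock: 14.05
position: [0.5029, -0.0842, 0.0332]
ee_rot: [0.003, 0.647, 0.762, 0.002]
contact_force: [6.2, 3.3, -3.7]
width: 0.0086
```

```bash
python3 -c "
from h import *
pull()"
```

```text
t 14.05 pos [ 0.5029 -0.0842  0.0332] jaw 0.163 q6 -0.47 w 0.0086 F [ 6.2   3.35 -3.74] tilt 0.0070 | move [0. 0. 0.] twist -0.0013
along 23.10 mm, pull F 6.67
```

Request:
step_arm:
  moves: [0,-0.006,0,0,0.95,0,-0.012,0,0,0.95,0,-0.016,0,0,0.95,0,-0.018,0,0,0.95,0,-0.02,0,0,0.95]

```text
clock: 14.55
position: [0.493, -0.0859, 0.0332]
ee_rot: [0.002, 0.647, 0.762, 0.002]
contact_force: [6.0, 2.9, -2.8]
width: 0.0082
```

```bash
python3 -c "
from h import *
pull()"
```

```text
t 14.55 pos [ 0.493  -0.0859  0.0332] jaw 0.163 q6 -0.48 w 0.0082 F [ 5.95  2.86 -2.81] tilt 0.0066 | move [0. 0. 0.] twist -0.0013
along 33.17 mm, pull F 6.35
```

Request:
step_arm:
  moves: [0,-0.0015,0,0,0.95,0,-0.003,0,0,0.95,0,-0.0045,0,0,0.95,0,-0.006,0,0,0.95]

```text
clock: 14.95
position: [0.4901, -0.0864, 0.0332]
ee_rot: [0.002, 0.647, 0.762, 0.002]
contact_force: [6.2, 2.9, -3.8]
width: 0.0086
```

```bash
python3 -c "
from h import *
pull()"
```

```text
t 14.95 pos [ 0.4901 -0.0864  0.0332] jaw 0.163 q6 -0.48 w 0.0086 F [ 6.19  2.85 -3.76] tilt 0.0066 | move [0. 0. 0.] twist -0.0013
along 36.13 mm, pull F 6.58
```

Request:
step_arm:
  moves: [0,-0.0015,0,0,0.95,0,-0.003,0,0,0.95,0,-0.004,0,0,0.95]

```text
clock: 15.25
position: [0.4881, -0.0867, 0.0332]
ee_rot: [0.002, 0.647, 0.762, 0.002]
contact_force: [7.3, 2.5, -3.0]
width: 0.0086
```

Request:
step_arm:
  moves: [0,-0.0015,0,0,0.95,0,-0.003,0,0,0.95,0,-0.004,0,0,0.95]

```text
clock: 15.55
position: [0.4861, -0.0871, 0.0332]
ee_rot: [0.002, 0.647, 0.762, 0.002]
contact_force: [6.5, 2.4, -3.0]
width: 0.0084
```

Request:
step_arm:
  moves: [0,-0.0015,0,0,0.95,0,-0.003,0,0,0.95,0,-0.004,0,0,0.95]

```text
clock: 15.85
position: [0.4842, -0.0874, 0.0332]
ee_rot: [0.002, 0.647, 0.762, 0.002]
contact_force: [6.5, 2.8, -3.4]
width: 0.0084
```

Request:
step_arm:
  moves: [0,-0.0015,0,0,0.95,0,-0.003,0,0,0.95,0,-0.004,0,0,0.95]

```text
clock: 16.15
position: [0.4822, -0.0878, 0.0332]
ee_rot: [0.003, 0.647, 0.762, 0.002]
contact_force: [6.0, 3.2, -4.4]
width: 0.0082
```

Request:
step_arm:
  moves: [0,-0.0015,0,0,0.95,0,-0.003,0,0,0.95,0,-0.004,0,0,0.95]

```text
clock: 16.45
position: [0.4802, -0.0881, 0.0332]
ee_rot: [0.003, 0.647, 0.762, 0.002]
contact_force: [6.5, 2.5, -3.5]
width: 0.0084
```

Request:
step_arm:
  moves: [0,-0.0015,0,0,0.95,0,-0.003,0,0,0.95,0,-0.004,0,0,0.95]

```text
clock: 16.75
position: [0.4783, -0.0884, 0.0332]
ee_rot: [0.003, 0.647, 0.762, 0.002]
contact_force: [7.0, 3.2, -4.3]
width: 0.0083
```

Request:
step_arm:
  moves: [0,-0.0015,0,0,0.95,0,-0.003,0,0,0.95,0,-0.004,0,0,0.95]

```text
clock: 17.05
position: [0.4763, -0.0888, 0.0332]
ee_rot: [0.003, 0.647, 0.762, 0.002]
contact_force: [6.9, 2.5, -3.9]
width: 0.0085
```

Request:
step_arm:
  moves: [0,-0.0015,0,0,0.95,0,-0.003,0,0,0.95,0,-0.004,0,0,0.95]

```text
clock: 17.35
position: [0.4743, -0.0891, 0.0332]
ee_rot: [0.003, 0.647, 0.762, 0.002]
contact_force: [7.2, 3.2, -4.4]
width: 0.0084
```

Request:
step_arm:
  moves: [0,-0.0015,0,0,0.95,0,-0.003,0,0,0.95,0,-0.004,0,0,0.95]

```text
clock: 17.65
position: [0.4723, -0.0895, 0.0332]
ee_rot: [0.003, 0.647, 0.762, 0.002]
contact_force: [6.1, 2.9, -3.3]
width: 0.0084
```

Request:
step_arm:
  moves: [0,-0.0015,0,0,0.95,0,-0.003,0,0,0.95,0,-0.004,0,0,0.95]

```text
clock: 17.95
position: [0.4704, -0.0898, 0.0332]
ee_rot: [0.003, 0.647, 0.762, 0.002]
contact_force: [7.0, 1.7, -4.7]
width: 0.0083
```

Request:
step_arm:
  moves: [0,-0.0015,0,0,0.95,0,-0.003,0,0,0.95,0,-0.004,0,0,0.95]

```text
clock: 18.25
position: [0.4684, -0.0902, 0.0332]
ee_rot: [0.003, 0.647, 0.762, 0.002]
contact_force: [7.4, 3.2, -4.0]
width: 0.0085
```

Request:
step_arm:
  moves: [0,-0.0015,0,0,0.95,0,-0.003,0,0,0.95,0,-0.004,0,0,0.95]

```text
clock: 18.55
position: [0.4664, -0.0905, 0.0332]
ee_rot: [0.003, 0.647, 0.762, 0.002]
contact_force: [8.0, 3.4, -3.6]
width: 0.0085
```

Request:
step_arm:
  moves: [0,-0.0015,0,0,0.95,0,-0.003,0,0,0.95,0,-0.004,0,0,0.95]

```text
clock: 18.85
position: [0.4644, -0.0908, 0.0332]
ee_rot: [0.003, 0.647, 0.762, 0.002]
contact_force: [7.7, 3.4, -4.5]
width: 0.0082
```

Request:
step_arm:
  moves: [0,-0.0015,0,0,0.95,0,-0.003,0,0,0.95,0,-0.004,0,0,0.95]

```text
clock: 19.15
position: [0.4627, -0.0911, 0.0332]
ee_rot: [0.003, 0.647, 0.762, 0.002]
contact_force: [7.7, 3.1, -4.3]
width: 0.0085
```

Request:
step_arm:
  moves: [0,-0.0015,0,0,0.95,0,-0.003,0,0,0.95,0,-0.004,0,0,0.95]

```text
clock: 19.45
position: [0.4614, -0.0914, 0.0332]
ee_rot: [0.003, 0.647, 0.762, 0.003]
contact_force: [9.1, 4.2, -6.1]
width: 0.0086
```

Force is rising (9.1 against about 6.7) and motion lags, so the stop has been met. I'll press a little more.

Request:
step_arm:
  moves: [0,-0.0015,0,0,0.95,0,-0.003,0,0,0.95,0,-0.004,0,0,0.95]

```text
clock: 19.75
position: [0.4599, -0.0917, 0.0332]
ee_rot: [0.003, 0.647, 0.762, 0.003]
contact_force: [9.8, 5.7, -7.2]
width: 0.0081
```

Request:
step_arm:
  moves: [0,-0.0015,0,0,0.95,0,-0.003,0,0,0.95,0,-0.0035,0,0,0.95]

```text
clock: 20.05
position: [0.4586, -0.0919, 0.0332]
ee_rot: [0.004, 0.648, 0.762, 0.003]
contact_force: [11.1, 5.2, -7.9]
width: 0.0084
```

Request:
step_arm:
  moves: [0,0,0,0,0.95,0,0,0,0,0.95,0,0,0,0,0.95]

```text
clock: 20.35
position: [0.4585, -0.0919, 0.0332]
ee_rot: [0.004, 0.648, 0.762, 0.003]
contact_force: [10.5, 4.6, -7.4]
width: 0.0083
```

```bash
python3 -c "
from h import *
pull()"
```

```text
t 20.35 pos [ 0.4585 -0.0919  0.0332] jaw 0.162 q6 -0.52 w 0.0083 F [10.48  4.65 -7.41] tilt 0.0099 | move [0. 0. 0.] twist -0.0016
along 68.16 mm, pull F 11.11
```

Pull is 11.1 N against a 6.7 N baseline, so the spring is pressed about 4.5 mm, and the position kink gives the same. I'll ease the load slightly, open and rise.

Request:
step_arm:
  moves: [0,0.002,0,0,0.95,0,0.004,0,0,0.95,0,0.006,0,0,0.95,0,0.006,0,0,0.95]

```text
clock: 20.75
position: [0.4584, -0.0918, 0.0331]
ee_rot: [0.002, 0.647, 0.763, 0.001]
contact_force: [4.7, 1.5, -1.4]
width: 0.0084
```

```bash
python3 -c "
from h import *
pull()"
```

```text
t 20.75 pos [ 0.4584 -0.0918  0.0331] jaw 0.164 q6 -0.51 w 0.0084 F [ 4.74  1.47 -1.44] tilt 0.0037 | move [0. 0. 0.] twist -0.0010
along 68.29 mm, pull F 4.92
```

Request:
step_arm:
  moves: [0,0,0,0,0.8,0,0,0,0,0.6,0,0,0,0,0.4,0,0,0,0,0.3,0,0,0,0,0.3]

```text
clock: 21.25
position: [0.4558, -0.0915, 0.0326]
ee_rot: [-0.001, 0.647, 0.763, -0.0]
contact_force: [0.1, 0.3, -0.3]
width: 0.0302
```

```bash
python3 -c "
from h import *
pull()"
```

```text
t 21.25 pos [ 0.4558 -0.0915  0.0326] jaw 0.164 q6 -0.51 w 0.0302 F [ 0.1   0.31 -0.28] tilt 0.0012 | move [0. 0. 0.] twist -0.0009
along 70.76 mm, pull F 0.15
```

Request:
step_arm:
  moves: [0,0.004,0,0,0.3,0,0.004,-0.03,0,0.3,0,0.004,-0.1,0,0.3,0,0.004,-0.2,0,0.3,0,0.004,-0.3,0,0.3]

```text
clock: 21.75
position: [0.4578, -0.091, 0.1839]
ee_rot: [-0.001, 0.647, 0.763, -0.0]
contact_force: [0.9, 0.1, -0.6]
width: 0.0302
```

Request:
step_arm:
  moves: [0,-0.1,-0.05,0,0.3,0,-0.2,-0.05,0,0.3,0,-0.25,-0.05,0,0.3,0,-0.25,-0.05,0,0.3]

```text
clock: 22.15
position: [0.3314, -0.1111, 0.2078]
ee_rot: [-0.001, 0.648, 0.762, -0.001]
contact_force: [0.4, 0.4, -0.8]
width: 0.0298
```

Run:
```python
from h import *
pull()
t=get_image("top");s=get_image("scene")
for d in(.06,.0675,.075): print(d,"handle ends scene",[proj(s,[*(p-d*HX),.062]).round(1) for p in(np.array([.5122,-.0022]),np.array([.5297,-.1055]))])
o=np.zeros((560,800,3),np.uint8); o[:400,:400]=cv2.resize(t["frame"][165:295,250:380],(400,400),interpolation=cv2.INTER_CUBIC); o[:400,400:]=cv2.resize(s["frame"][190:340,270:420],(400,400),interpolation=cv2.INTER_CUBIC)
cv2.imwrite("pics/f.png",o[:400])
```

```text
t 22.15 pos [ 0.3314 -0.1111  0.2078] jaw 0.162 q6 -0.68 w 0.0298 F [ 0.36  0.36 -0.76] tilt 0.0017 | move [0. 0. 0.] twist -0.0016
along 196.74 mm, pull F 0.41
0.06 handle ends scene [array([276.7, 279.4]), array([312.7, 305.1])]
0.0675 handle ends scene [array([273.9, 281.1]), array([309.9, 307.2])]
0.075 handle ends scene [array([271.2, 283. ]), array([307.1, 309.2])]
```

View pics/f.png

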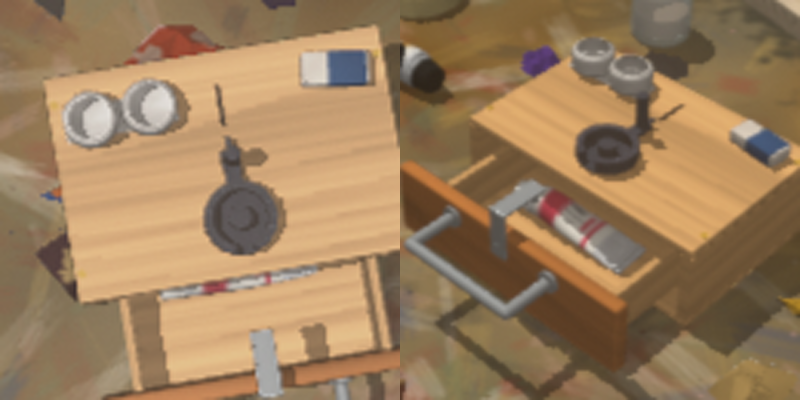

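The drawer is open about 67 mm: the handle ends sit at scene px (273.8,280) and (309.4,307), matching the prediction. The catch arm is on the line, the cup and eraser haven't moved, and the arm is clear. Handing in.

```bash
python3 -c "
from rig import job
print(job.sign_off())"
```

```text
the job is handed in; nothing more can be done
None
```

The job is handed in at 22 s of the 48 s allowed. The catch arm is on the line and the drawer stands about 67 mm out against its spring stop. The sign-off gave no verdict.

**Catch:** I turned it by its post until the arm pointed at the line, with the drawer still shut. A close wrist view before pulling put the arm at 0 rad, within about 0.03.

**Drawer:** I pulled it by the bar, drawing slowly past about 33 mm. The pull rose from about 6.7 N to 11 N, and the position lag agreed, so I put the spring at roughly 4.5 mm pressed. I eased off, released and backed clear. In the last pictures the handle position matched about 67 mm open. The oil cup and eraser were where they started. I did not measure the things on the table again, but the arm kept well clear of them.

**What failed or disagreed:**
- **First catch turn missed:** it passed over the post without touching it. Pictures put the fingertips about 5–13 mm behind the TCP, where the text says 14 mm ahead. I redid it about 25 mm lower.
- **First handle grip touched:** the gripper met something, probably the strap, with up to about 21 N on the wrist. I gripped again 28 mm off the middle of the bar, with no contact.

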